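# Lift the watch out of its covered dish with the tongs

### The arm

A 6-joint arm with a two-finger parallel gripper is mounted at the origin on the work surface. World frame = base frame: x ahead of the robot, y to its left, z up, the work surface at z = 0. Lengths are in m, angles in rad, forces in N, time in s.
With the tool pointing down it reaches from about 0.325 to 0.75 m from the base axis. Payload 7.6 kg.
Tool frame: the origin (TCP) lies midway between the tips of the shut fingers; the grasp point (between the pads) lies 19 mm behind it; z points along the fingers, y is the direction in which the jaws open and shut (so a half turn about z gives the same grasp; the last joint's range is limited). The gripper opens to 85 mm and grips with 20 to 120 N. Pads are 22 mm wide; open, the fingers measure 114 mm over their backs; the gripper's body (76 mm by 85 mm) begins 54 mm behind the grasp point. The pads swing forward as they close: fully open they stand 13 mm farther back than shut.
Start: joints at [1.108, 0.052, 1.401, -0, 1.689, -0.07], TCP at [0.201, 0.485, 0.231] pointing down, gripper open.
Joint ranges: [-2.9, 2.9], [-0.91, 2.17], [0.12, 2.37], [-1.06, 4.2], [0.26, 2.73], [-2.93, 2.93]. Speed limits (rad/s): [2.57, 2.57, 3.01, 3.14, 3.14, 3.14].

### API

Orientations are given as a unit quaternion [w, x, y, z].
In Python, from rig import env gives the robot as it stands.
- The arm moves only by the tool step_arm, never from a script. Its argument "steps" is a list of rows, each an object of numbers: "gripper": the finger opening in mm, from 0 to 85.4; "dx", "dy", "dz": the shift along the tool's x, y, z in mm; "spin": the turn about the tool's z in degrees. A call has 1 to 12 rows; each row is the pose to reach, as a shift and turn from the pose commanded when the call began, along the tool's axes at that moment; what a row does not reach only later rows make up. A row lasts 1/10 s, in which the tool goes at most 50 mm and 8.59 degrees, less where a joint would pass 70% of its speed; a pose out of reach is approached as far as the arm can. A call with a gripper value outside its range is refused whole. The fingers move at their own pace and stop on an object; "newtons" is the grip in N (left out, the last holds). Time passes only in rows, so rows that repeat a pose let the fingers close. It gives the time, the measured TCP pose, the force and the opening at its end, in the units of the state.
- env.sense(): the state, without advancing time (a new reading comes with each control period).
- env.camera(name): name is "scene" or "top" or "wrist"; returns the picture (420x560x3 uint8, red, green, blue); there is no depth.
- env.camera_info(name): a dict with "camera_matrix" (3x3 intrinsics, pixels), "R" (3x3) and "t" (3): a world point X has camera coordinates R X + t. Camera axes: x right, y down, z forward; pixel columns grow to the right and rows downward; lengths in m; the calibration is good to about 2 mm. A picture is of the moment at which its call begins: read the wrist's pose just before it. camera_info takes no time and is no camera call; for the wrist camera it gives the pose at the moment of the call.
- env.close_job(): hands the job in, once; it reports no verdict.
The state is a dict: "t": time; "joint_pos": joint angles; "joint_velocities": joint speeds; "joint_efforts": joint torques, N m; "tcp_pos": TCP position; "tool_rot": TCP orientation; "ft_force": force on the tool from outside, world axes, zero at the start; "moment": the same for the moment, N m; "opening": finger opening in m.
Only numpy, scipy, OpenCV 4.12 (cv2) and the standard library are available. Lean on these libraries where they do the work, as an engineer would, in place of code of your own. Each camera call takes 0.05 s, during which the arm holds its last target.

### The job

Lift the black lid off the metal dish by its knob and set it down gently, right way up, on the green mat, and let go of it. Then take the spring tongs out of the wooden block, close their two jaws on the watch head in the dish and lift it out, never touching the watch with the gripper itself. Finish while still holding: the watch gripped between both jaws, at least 10 cm above the bench and touching nothing but the tongs, with the tongs still squeezed in the gripper; leave the other things on the bench where they stand.

Things in the scene. Friction and masses are not known exactly. Their poses are not given: they have to be found in the camera images.
- dish: Fixed round open aluminium dish, outside diameter 112 mm, 40 mm high, wall 4 mm, inner floor 5 mm above the bench. Origin at the centre of its underside. A white round post, 20 mm across and 14 mm high (top 19 mm above the bench), stands in its middle and carries the watch, which overhangs it all round.
- lid_knob (a point): Centre of the upright round knob (24 mm across, 22 mm high, on a stem 16 mm wide, 10 mm high) of the loose black lid (0.12 kg): disc 116 mm across, 5 mm thick, with a plug 96 mm across, 4 mm deep, sitting loosely in the dish mouth. The point is 21 mm above the disc's upper face, 30 mm above the plug's underside; 66 mm above the bench on the dish, 32 mm on the mat. z is up.
- mat: Flat square green bench mat, 170 x 170 mm, 2 mm thick, fixed. Origin at the centre of its underside. It starts empty; the lid is to be laid on it.
- stand: Fixed wooden block with one upright slot, in which the tongs stand tips down. 34 mm (its x) by 99 mm (its y), top edge 56 mm above the bench, on a foot 70 x 125 mm and 6 mm thick. Slot 22 mm by 87 mm, its floor 6 mm above the bench. Origin at the centre of the underside.
- tongs_grip (a point): Point midway between the two black rubber finger plates (20 mm wide, 32 mm high) outside the arms of the steel spring tongs (0.085 kg), which stand tips down: 99 mm above the tips, 37 mm below the top. Squeeze the plates together from above. y: line along which the arms close; x: level, across it; z: up. Width over the plates 47 mm at rest, 38 mm when the jaws grip the watch.
- tongs_jaw_a: The jaw at the lower end of the arm on the -y side: flat steel plate 16 mm wide (x), 18 mm high, 4 mm thick. The origin of this body lies on the hinge axis at the top of the tongs, about 31 mm above the finger plates' middle, NOT at the jaw; the jaw's middle is 125 mm below the hinge.
- tongs_jaw_b: The same jaw on the +y arm; its origin too lies on the hinge axis, about 31 mm above the finger plates' middle.
- tongs_hinge (a joint): Squeeze of the tongs, rad: 0 sprung open (gap between jaws 71 mm inside, 80 mm outside), 0.26 jaws parallel, 38 mm apart, 0.42 stop (18 mm). Per 0.1 rad the gap shrinks 12.5 mm, the width over the plates 3.4 mm. A spring opens the tongs: the plates push back with 4 N at first, 8 N at the watch's size, so held part squeezed they stay in the gripper without shutting; they spring open if let go.
- watch_center (a point): Centre (half-way up) of the watch head (0.06 kg, no strap or crown): round steel case 38 mm across, 12 mm thick, dial up on the post in the dish, under the lid; 25 mm above the bench. Lugs stick out at its +x and -x ends (to 24 mm from the centre, within 11 mm of its x axis); its smooth flanks at +y and -y are where the jaws close. z is up out of the dial.
- driver_stand: Bystander: small aluminium stand with four screwdrivers, 60 mm across, 69 mm high. Origin at the centre of the underside.
- movement_holder: Bystander: round white plastic holder, 42 mm across, 32 mm high. Origin at the centre of the underside.
- loupe: Bystander: black eye loupe, 36 mm across, 26 mm high. Origin at the centre of the underside.
Not all that is in view belongs to the job. Of the things shaped like the part that bears lid_knob, the black one is meant.

How it is judged:
On the way, in this order (a step that is already met when the one before it is completed fails the run):
1. the lid lies flat and let go on the mat (horizontal distance between lid_knob and mat below 0.06 m and height (world z) of lid_knob below 0.037 m and angle between lid_knob's own z axis and vertical below 0.08 rad and contact force between lid and the arm below 0.05 N and contact force between lid and the fingers below 0.05 N), for 0.2 s.
2. the tongs are lifted out of the block, held by the gripper (contact force between the fingers and tongs above 1 N and height (world z) of tongs_grip above 0.16 m), for 0.2 s.
At the end, for the whole second after the job is handed in: Lid flat (0.08 rad), untouched on the mat, knob within 60 mm of its centre; watch centre over 100 mm above the bench, at rest (50 mm/s), pressed by both jaws (0.5 N each), touched by nothing else; gripper squeezes the tongs (2 N), which touch no dish, block, lid or mat (all of step 1 and height (world z) of watch_center above 0.1 m and linear speed of watch below 0.05 m/s and contact force between watch and tongs_jaw_a above 0.5 N and contact force between watch and tongs_jaw_b above 0.5 N and contact force between the fingers and tongs above 2 N and contact force between each of watch, tongs and dish below 0.05 N and contact force between each of watch, tongs and lid below 0.05 N and contact force between each of watch, tongs and stand below 0.05 N and contact force between watch and the fingers below 0.05 N and contact force between watch and the arm below 0.05 N and contact force between tongs and mat below 0.05 N); the arm keeps its last pose, push and grip.
It fails at once if the gripper or arm touches the watch (contact force between watch and the fingers above 0.3 N or contact force between watch and the arm above 0.3 N).
It fails at once if the lid is dropped or thrown (over 0.7 m/s out of the gripper) (linear speed of lid above 0.7 m/s and contact force between lid and the fingers below 0.05 N).
It fails at once if another thing on the bench is moved by more than 20 mm (distance of any of driver_stand, movement_holder, loupe from where it was at the start of the episode above 0.02 m).
It also fails if it takes over 72 s, if anything falls off the work surface, if the arm or the gripper's body presses on something with over 40 N, if the wrist force passes 120 N, or if a joint passes its speed limit or range.

## Working session

There is one attempt and no reset: what is moved stays moved. The work goes in short steps, Python scripts to look and compute and a tool call to move; the robot and the scene stay as the last step left them, time stands still between calls to the robot, and variables do not carry over. Pictures are saved under pics/ and viewed, and the job is handed in when it is done.

Besides the shell and the picture viewer there is one more tool, called after "Call:" as name(argument=value, ...), one argument or row to a line, values as JSON. step_arm: Moves the arm, as the interface text tells. Its arguments: {"type":"object","properties":{"steps":{"type":"array","items":{"type":"object","properties":{"gripper":{"type":"number"},"dx":{"type":"number"},"dy":{"type":"number"},"dz":{"type":"number"},"spin":{"type":"number"}}}},"newtons":{"type":"number"}},"required":["steps"]}

```bash
ls; mkdir -p pics; python3 - <<'E'
from rig import env
import cv2
print(env.sense())
for n in("scene","top","wrist"):
    i=env.camera_info(n); print(n,i)
    cv2.imwrite(f"pics/{n}0.png",env.camera(n)[:,:,::-1])
E
```

```text
pics
{'t': 0.0, 'joint_pos': array([ 1.10772056e+00,  5.28775809e-02,  1.40171414e+00,  1.44836431e-05,
        1.68858247e+00, -7.03071527e-02]), 'joint_velocities': array([-0.001758  ,  0.00047459, -0.00132802,  0.00083508, -0.00146236,
       -0.00216665]), 'joint_efforts': array([ 7.39857060e-04, -3.81673694e+01, -3.60178149e+01,  1.13897725e-04,
        6.10896677e-03, -9.75158514e-06]), 'tcp_pos': array([0.20079092, 0.48477102, 0.2304564 ]), 'tool_rot': array([-2.15338139e-04,  1.95123528e-01,  9.80778356e-01, -7.60917585e-04]), 'ft_force': array([-0.39534454,  0.44251577,  0.46251324]), 'moment': array([0.01422037, 0.0032899 , 0.04670602]), 'opening': 0.08532796097994555}
scene {'camera_matrix': array([[531.39791006,   0.        , 281.5179668 ],
       [  0.        , 531.39791006, 211.89897373],
       [  0.        ,   0.        ,   1.        ]]), 'R': array([[ 0.9048779 ,  0.42550563, -0.01187208],
       [ 0.31827814, -0.69484191, -0.64489825],
       [-0.28265705,  0.57977555, -0.76417623]]), 't': array([-0.51921565, -0.11820645,  1.25828406])}
top {'camera_matrix': array([[413.43785189,   0.        , 277.10210574],
       [  0.        , 413.43785189, 208.06442465],
       [  0.        ,   0.        ,   1.        ]]), 'R': array([[-0.02035894, -0.99978385,  0.00421528],
       [-0.99124559,  0.0196346 , -0.13056286],
       [ 0.13045188, -0.0068365 , -0.99143107]]), 't': array([-0.00661984,  0.58343732,  0.84987841])}
wrist {'camera_matrix': array([[366.4026608,   0.       , 278.427599 ],
       [  0.       , 366.4026608, 212.4522455],
       [  0.       ,   0.       ,   1.       ]]), 'R': array([[ 0.38294428,  0.92376898, -0.00213151],
       [ 0.87375049, -0.36145843,  0.32543492],
       [ 0.29985623, -0.12648584, -0.94556204]]), 't': array([-0.52479997, -0.04206461,  0.38034611])}
```

View pics/scene0.png

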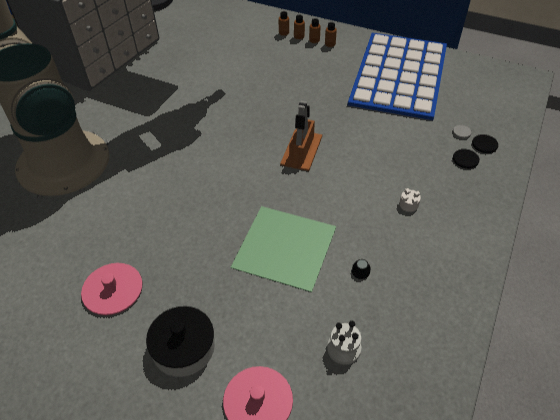

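View pics/top0.png

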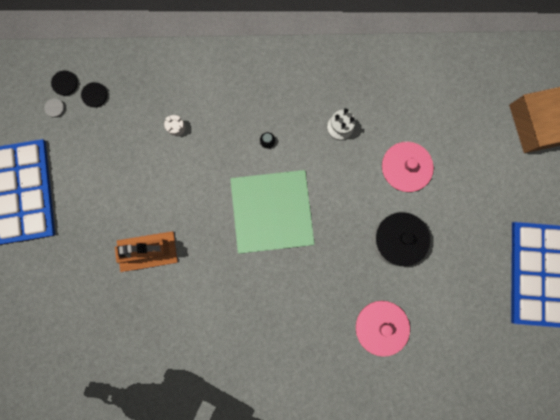

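View pics/wrist0.png

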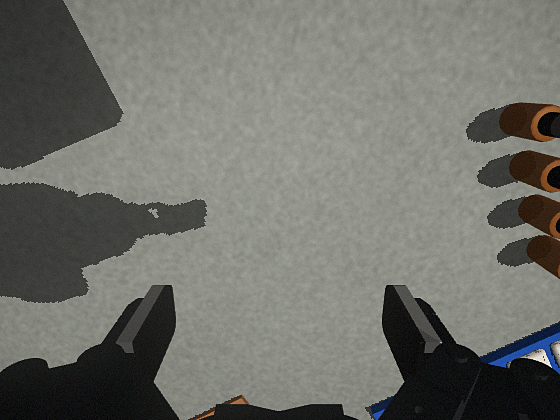

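The black lid is at about (404,240) in the top view and (180,340) in the scene view. The mat is at (272,211) and the tongs in the block at (147,250) in the top view. The two red lids are decoys.

```bash
cat > h.py <<'E'
import numpy as np, cv2
from rig import env
def ray(info,uv,z):
    K,R,t=[np.array(info[k]) for k in("camera_matrix","R","t")]
    d=R.T@np.linalg.inv(K)@np.array([uv[0],uv[1],1.]); c=-R.T@t
    return c+d*(z-c[2])/d[2]
def proj(info,X):
    K,R,t=[np.array(info[k]) for k in("camera_matrix","R","t")]
    p=K@(R@np.array(X)+t); return p[:2]/p[2]
def tri(i1,u1,i2,u2):
    A=[];b=[]
    for i,u in((i1,u1),(i2,u2)):
        P=np.array(i["camera_matrix"])@np.c_[i["R"],i["t"]]
        for k in(0,1):
            r=u[k]*P[2]-P[k];A.append(r[:3]);b.append(-r[3])
    return np.linalg.lstsq(np.array(A),np.array(b),rcond=None)[0]
def crop(img,x0,y0,x1,y1,s,name):
    cv2.imwrite(name,cv2.resize(img[y0:y1,x0:x1],None,fx=s,fy=s,interpolation=cv2.INTER_CUBIC))
E
python3 - <<'E'
from h import *
S=cv2.imread("pics/scene0.png");T=cv2.imread("pics/top0.png")
it,isc=env.camera_info("top"),env.camera_info("scene")
for n,im,inf in(("top",T,it),("scene",S,isc)):
    g=cv2.inRange(cv2.cvtColor(im,cv2.COLOR_BGR2HSV),(45,60,60),(75,255,255))
    c=max(cv2.findContours(g,0,1)[0],key=cv2.contourArea)
    b=cv2.approxPolyDP(c,8,True)[:,0]
    P=np.array([ray(inf,p,.002) for p in b]);print(n,"mat",b.tolist(),P[:,:2].round(4).tolist(),P.mean(0))
    k=cv2.inRange(im,(0,0,0),(35,35,35))
    for c in cv2.findContours(k,0,1)[0]:
        if 1500<cv2.contourArea(c)<6000:
            P=np.array([ray(inf,p,.045)[:2] for p in c[:,0]]).astype(np.float32)
            e=cv2.fitEllipse(P);print(n,"blk",cv2.boundingRect(c),e)
a=np.hstack([cv2.resize(T[190:290,350:460],(440,400),interpolation=2),cv2.resize(S[290:390,130:230],(400,400)) if 0 else cv2.resize(S[290:390,130:220],(360,400),interpolation=2)])
cv2.imwrite("pics/c1.png",a)
a=np.hstack([cv2.resize(T[220:280,100:190],(450,300),interpolation=2),cv2.resize(S[90:180,270:340],(311,400),interpolation=2)[:300]])
cv2.imwrite("pics/c2.png",np.hstack([cv2.resize(T[220:280,105:185],(480,360),interpolation=2),cv2.resize(S[95:175,270:332],(310,400),interpolation=2)[:360]]))
E
```

```text
top mat [[281, 190]] [[0.6288, -0.0282]] [ 0.6287668  -0.02818763  0.002     ]
top blk (377, 213, 53, 53) ((0.5115122199058533, -0.2831249535083771), (0.1087014302611351, 0.11085736751556396), 163.77297973632812)
scene mat [[261, 207], [232, 267], [247, 260], [253, 269], [244, 271], [267, 278], [292, 233], [254, 269], [263, 249], [272, 254], [275, 222], [290, 217], [266, 226], [278, 228], [263, 234], [250, 264], [243, 252], [256, 246], [246, 243], [273, 219]] [[0.4921, 0.0688], [0.5101, -0.096], [0.5294, -0.0685], [0.5503, -0.0828], [0.5363, -0.0945], [0.5848, -0.0901], [0.5831, 0.0317], [0.5521, -0.082], [0.5465, -0.0306], [0.5686, -0.0342], [0.538, 0.0436], [0.5613, 0.0694], [0.5254, 0.0258], [0.5508, 0.0315], [0.5292, 0.004], [0.5394, -0.0746], [0.5129, -0.0544], [0.53, -0.0298], [0.5078, -0.0316], [0.5306, 0.0492]] [ 0.53893565 -0.02225921  0.002     ]
scene blk (146, 307, 68, 61) ((0.5140112042427063, -0.28331080079078674), (0.11291371285915375, 0.11350768804550171), 87.0296630859375)
scene blk (11, 85, 65, 57) ((-0.11413714289665222, 0.0922640711069107), (0.15000545978546143, 0.2138352245092392), 44.54420471191406)
scene blk (0, 0, 94, 91) ((-0.3302750885486603, 0.32558298110961914), (0.21252122521400452, 0.5689579844474792), 49.04378128051758)
```

View pics/c1.png

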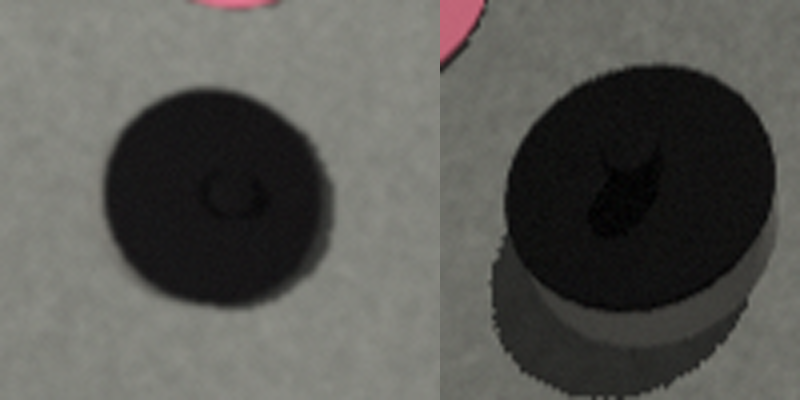

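View pics/c2.png

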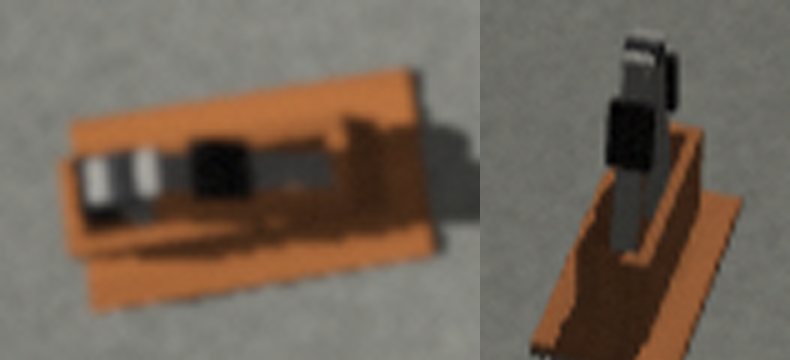

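```bash
python3 - <<'E'
from h import *
S=cv2.imread("pics/scene0.png");T=cv2.imread("pics/top0.png")
it,isc=env.camera_info("top"),env.camera_info("scene")
for n,im,inf,box in(("top",T,it,(225,165,320,260)),("scene",S,isc,(225,200,345,295))):
    f=im.astype(int)
    g=((f[:,:,1]-f[:,:,2]>15)&(f[:,:,1]-f[:,:,0]>15)).astype(np.uint8)*255
    g=cv2.morphologyEx(g,3,np.ones((7,7)))
    c=max(cv2.findContours(g,0,1)[0],key=cv2.contourArea)
    P=np.array([ray(inf,p,.002)[:2] for p in c[:,0]]).astype(np.float32);print(n,"mat",cv2.minAreaRect(P))
    o=((f[:,:,2]-f[:,:,0]>25)&(f[:,:,2]-f[:,:,1]>15)&(f[:,:,1]<f[:,:,2]*.75)).astype(np.uint8)*255
    m=np.zeros_like(o);x0,y0,x1,y1=(105,220,190,280) if n=="top" else (270,90,335,175);m[y0:y1,x0:x1]=o[y0:y1,x0:x1]
    m=cv2.morphologyEx(m,3,np.ones((5,5)))
    c=max(cv2.findContours(m,0,1)[0],key=cv2.contourArea)
    h=cv2.approxPolyDP(cv2.convexHull(c),2.5,True)[:,0]
    print("stand",h.tolist(),[ray(inf,p,.006)[:2].round(4).tolist() for p in h],[ray(inf,p,.056)[:2].round(4).tolist() for p in h])
# knob
print("knob top tri",tri(it,(408.7,237.8),isc,(177.5,330)))
# tongs: top
print("tongs plate", ray(it,(105+220/6,220+168/6),.12))
E
```

```text
top mat ((0.5822397470474243, -0.0059705376625061035), (0.17161357402801514, 0.17191182076931), 5.353744983673096)
stand [[173, 232], [176, 262], [120, 270], [115, 252], [118, 240]] [[0.5387, 0.2123], [0.4729, 0.2049], [0.458, 0.3267], [0.4973, 0.3388], [0.5235, 0.333]] [[0.5348, 0.2], [0.4726, 0.193], [0.4585, 0.3081], [0.4957, 0.3195], [0.5204, 0.3141]]
scene mat ((0.5827911496162415, -0.004864893853664398), (0.17054350674152374, 0.17230775952339172), 5.394904613494873)
stand [[313, 121], [321, 137], [309, 169], [280, 164], [295, 129], [308, 120]] [[0.4849, 0.3748], [0.526, 0.328], [0.5427, 0.2152], [0.4749, 0.2023], [0.4562, 0.3286], [0.472, 0.3732]] [[0.5066, 0.3195], [0.5453, 0.2754], [0.561, 0.1691], [0.4971, 0.1569], [0.4795, 0.2759], [0.4944, 0.318]]
knob top tri [ 0.51407179 -0.2857158   0.07017204]
tongs plate [0.50019699 0.24401714 0.12      ]
```

```bash
cat >> h.py <<'E'
from scipy.spatial.transform import Rotation as Ro
def go(target,yaw=None,pos=None,rot=None):
    """tool-frame mm and spin to bring TCP to target; yaw: angle deg of tool y axis from world +y"""
    s=env.sense();q=s["tool_rot"];R=Ro.from_quat(np.r_[q[1:],q[0]]).as_matrix()
    d=R.T@(np.array(target)-s["tcp_pos"])*1000
    cur=np.degrees(np.arctan2(-R[0,1],R[1,1]))
    print("t",s["t"],"tcp",s["tcp_pos"].round(4),"yaw",cur.round(2),"tilt z",R[:,2].round(4),"open",s["opening"],"f",s["ft_force"].round(2))
    print("  d",d.round(1),"spin",None if yaw is None else round(cur-yaw,2))
E
python3 -c "
from h import *
go([.513,-.284,.15],7.2)"
```

```text
t 0.15 tcp [0.2008 0.4848 0.2307] yaw -22.51 tilt z [-5.e-04 -1.e-03 -1.e+00] open 0.08553829368278229 f [ 0.5   0.25 -0.18]
  d [-582.7 -590.7   81.3] spin -29.71
```

Call:
step_arm(
  steps=[
    {"dx": -583,"dy": -591,"dz": 60,"spin": -29.7,"gripper": 85},
    {"dx": -583,"dy": -591,"dz": 60,"spin": -29.7,"gripper": 85},
    {"dx": -583,"dy": -591,"dz": 60,"spin": -29.7,"gripper": 85},
    {"dx": -583,"dy": -591,"dz": 60,"spin": -29.7,"gripper": 85},
    {"dx": -583,"dy": -591,"dz": 60,"spin": -29.7,"gripper": 85},
    {"dx": -583,"dy": -591,"dz": 60,"spin": -29.7,"gripper": 85},
    {"dx": -583,"dy": -591,"dz": 60,"spin": -29.7,"gripper": 85},
    {"dx": -583,"dy": -591,"dz": 60,"spin": -29.7,"gripper": 85},
    {"dx": -583,"dy": -591,"dz": 60,"spin": -29.7,"gripper": 85},
    {"dx": -583,"dy": -591,"dz": 60,"spin": -29.7,"gripper": 85},
    {"dx": -583,"dy": -591,"dz": 60,"spin": -29.7,"gripper": 85},
    {"dx": -583,"dy": -591,"dz": 60,"spin": -29.7,"gripper": 85},
  ],
)

```text
t: 1.35
tcp_pos: [0.4227, -0.0621, 0.1887]
tool_rot: [0.0, -0.062, 0.998, 0.0]
ft_force: [1.2, 1.1, 0.7]
opening: 0.085
```

```bash
python3 -c "
from h import *
go([.513,-.284,.17],7.2)"
```

```text
t 1.35 tcp [ 0.4227 -0.0621  0.1887] yaw 7.17 tilt z [ 5.e-04  2.e-04 -1.e+00] open 0.08498556387643931 f [1.18 1.11 0.66]
  d [ -61.9 -231.4   18.7] spin -0.03
```

Call:
step_arm(
  steps=[
    {"dx": -55,"dy": -205,"dz": 18},
    {"dx": -55,"dy": -205,"dz": 18},
    {"dx": -55,"dy": -205,"dz": 18},
    {"dx": -55,"dy": -205,"dz": 18},
    {"dx": -55,"dy": -205,"dz": 18},
    {"dx": -55,"dy": -205,"dz": 18},
    {"dx": -55,"dy": -205,"dz": 18},
  ],
)

```text
$.steps[0]: bad value
```

```bash
python3 -c "
from h import *
go([.513,-.284,.10],7.2)
i=env.camera_info('wrist');im=env.camera('wrist')[:,:,::-1]
cv2.imwrite('pics/w1.png',im)
np.save('w1.npy',np.c_[i['R'],i['t']])
print(proj(i,[.513,-.284,.077]),proj(i,[.513,-.284,.045]))
"
```

```text
t 1.35 tcp [ 0.4227 -0.0621  0.1887] yaw 7.17 tilt z [ 5.e-04  2.e-04 -1.e+00] open 0.08498556387643931 f [1.18 1.11 0.66]
  d [ -61.9 -231.4   88.7] spin -0.03
[-17.3845534  282.75204279] [ 10.84895742 264.01822117]
```

View pics/w1.png

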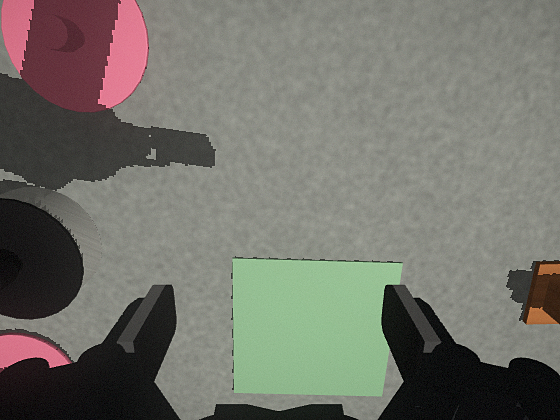

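The picture shows the lid on the left and the mat in the middle. The move was refused because a row needs every field.

Call:
step_arm(
  steps=[
    {"dx": -55,"dy": -205,"dz": 18,"spin": 0,"gripper": 85},
    {"dx": -55,"dy": -205,"dz": 18,"spin": 0,"gripper": 85},
    {"dx": -55,"dy": -205,"dz": 18,"spin": 0,"gripper": 85},
    {"dx": -55,"dy": -205,"dz": 18,"spin": 0,"gripper": 85},
    {"dx": -55,"dy": -205,"dz": 18,"spin": 0,"gripper": 85},
    {"dx": -55,"dy": -205,"dz": 18,"spin": 0,"gripper": 85},
    {"dx": -55,"dy": -205,"dz": 18,"spin": 0,"gripper": 85},
  ],
)

```text
t: 2.1
tcp_pos: [0.5025, -0.2555, 0.1707]
tool_rot: [-0.0, -0.063, 0.998, 0.0]
ft_force: [-0.3, 0.3, 0.2]
opening: 0.0848
```

```bash
python3 -c "
from h import *
go([.513,-.284,.10],7.2)
i=env.camera_info('wrist');im=env.camera('wrist')[:,:,::-1]
cv2.imwrite('pics/w2.png',im)
print(proj(i,[.513,-.284,.077]),proj(i,[.513,-.284,.045]))
"
```

```text
t 2.1 tcp [ 0.5025 -0.2555  0.1707] yaw 7.22 tilt z [-4.e-04  8.e-04 -1.e+00] open 0.0847767729519014 f [-0.27  0.35  0.21]
  d [ -6.8 -29.7  70.7] spin 0.02
[234.6675248  225.46037764] [239.35997982 210.57266331]
```

View pics/w2.png

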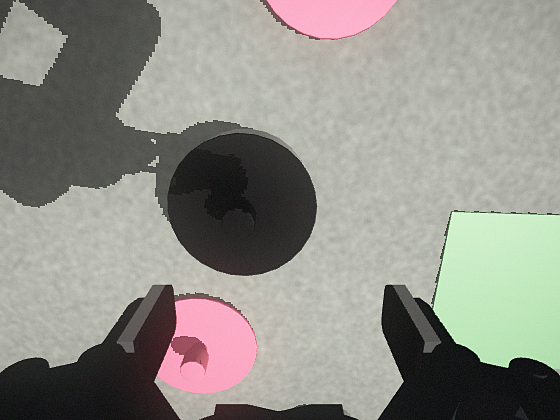

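```bash
python3 -c "
from h import *
i=env.camera_info('wrist');im=cv2.imread('pics/w2.png')
k=cv2.inRange(im,(0,0,0),(38,38,38))
for c in cv2.findContours(k,0,1)[0]:
  if cv2.contourArea(c)>5000:
    c=np.array([p for p in c[:,0]]);print(cv2.boundingRect(c.reshape(-1,1,2)))
    if 100<c[:,0].min() and c[:,1].max()<285:
      P=np.array([ray(i,p,.045)[:2] for p in c]).astype(np.float32);print(cv2.fitEllipse(P),cv2.minEnclosingCircle(P))
crop(im,160,120,330,290,3,'pics/w2c.png')
"
```

```text
(0, 321, 163, 99)
(378, 285, 182, 135)
```

View pics/w2c.png

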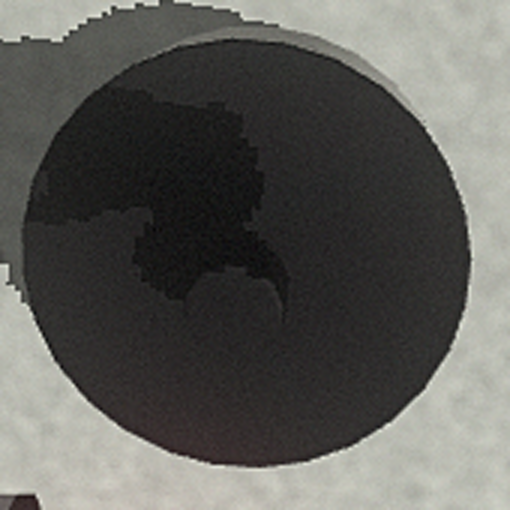

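```bash
python3 -c "
from h import *
i=env.camera_info('wrist')
L,R,T,B=[ray(i,p,.045) for p in((167.7,203),(316.7,205),(243,132.7),(242,275))]
print((L+R)/2,np.linalg.norm(R-L),(T+B)/2,np.linalg.norm(T-B))
print('knob top',ray(i,(238,224),.077))
"
```

```text
[ 0.50776603 -0.28200442  0.045     ] 0.11422492079092667 [ 0.51142014 -0.28149917  0.045     ] 0.11505048096442685
knob top [ 0.5119862  -0.28153248  0.077     ]
```

Call:
step_arm(
  steps=[
    {"dx": -6,"dy": -28,"dz": 20,"spin": 0,"gripper": 85},
    {"dx": -6,"dy": -28,"dz": 60,"spin": 0,"gripper": 85},
    {"dx": -6,"dy": -28,"dz": 95,"spin": 0,"gripper": 85},
    {"dx": -6,"dy": -28,"dz": 112,"spin": 0,"gripper": 85},
    {"dx": -6,"dy": -28,"dz": 122,"spin": 0,"gripper": 60},
    {"dx": -6,"dy": -28,"dz": 122,"spin": 0,"gripper": 40},
    {"dx": -6,"dy": -28,"dz": 122,"spin": 0,"gripper": 10},
    {"dx": -6,"dy": -28,"dz": 122,"spin": 0,"gripper": 10},
    {"dx": -6,"dy": -28,"dz": 122,"spin": 0,"gripper": 10},
    {"dx": -6,"dy": -28,"dz": 122,"spin": 0,"gripper": 10},
    {"dx": -6,"dy": -28,"dz": 122,"spin": 0,"gripper": 10},
  ],
  newtons=40,
)

```text
t: 3.25
tcp_pos: [0.5131, -0.2838, 0.0509]
tool_rot: [0.001, -0.063, 0.998, -0.001]
ft_force: [-1.4, 2.8, 6.6]
opening: 0.0226
```

Call:
step_arm(
  steps=[
    {"dx": 0,"dy": 0,"dz": -3,"spin": 0,"gripper": 10},
    {"dx": 0,"dy": 0,"dz": -3,"spin": 0,"gripper": 10},
  ],
)

```text
t: 3.45
tcp_pos: [0.5123, -0.2836, 0.0523]
tool_rot: [0.0, -0.063, 0.998, -0.0]
ft_force: [-0.5, -0.1, -1.4]
opening: 0.0228
```

```bash
python3 -c "
from h import *
go([.582,-.0055,.12],7.2)
cv2.imwrite('pics/w3.png',np.hstack([cv2.resize(env.camera('wrist')[:,:,::-1],(400,300)),cv2.resize(env.camera('scene')[270:400,80:253,::-1],(400,300))]))
"
```

```text
t 3.45 tcp [ 0.5123 -0.2836  0.0523] yaw 7.19 tilt z [ 5.e-04 -3.e-04 -1.e+00] open 0.022807446199989093 f [-0.51 -0.06 -1.38]
  d [-104.   267.2  -67.8] spin -0.01
```

View pics/w3.png

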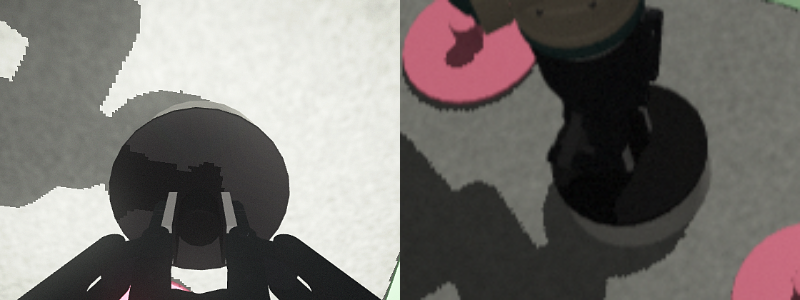

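Call:
step_arm(
  steps=[
    {"dx": 0,"dy": 0,"dz": -10,"spin": 0,"gripper": 10},
    {"dx": 0,"dy": 0,"dz": -25,"spin": 0,"gripper": 10},
    {"dx": 0,"dy": 0,"dz": -45,"spin": 0,"gripper": 10},
    {"dx": 0,"dy": 0,"dz": -68,"spin": 0,"gripper": 10},
    {"dx": 0,"dy": 0,"dz": -68,"spin": 0,"gripper": 10},
    {"dx": 0,"dy": 0,"dz": -68,"spin": 0,"gripper": 10},
  ],
)

```text
t: 4.15
tcp_pos: [0.5125, -0.2836, 0.1205]
tool_rot: [0.001, -0.063, 0.998, -0.0]
ft_force: [-0.1, 0.3, -2.4]
opening: 0.0226
```

```bash
python3 -c "
from h import *
go([.582,-.0055,.12],7.2)
cv2.imwrite('pics/w4.png',np.hstack([cv2.resize(env.camera('wrist')[:,:,::-1],(400,300)),cv2.resize(env.camera('scene')[230:400,80:307,::-1],(400,300))]))
cv2.imwrite('pics/t4.png',env.camera('top')[:,:,::-1])
"
```

```text
t 4.15 tcp [ 0.5125 -0.2836  0.1205] yaw 7.2 tilt z [ 1.4e-03 -8.0e-04 -1.0e+00] open 0.022617800974736067 f [-0.14  0.27 -2.36]
  d [-103.8  267.2    0.4] spin -0.0
```

View pics/w4.png

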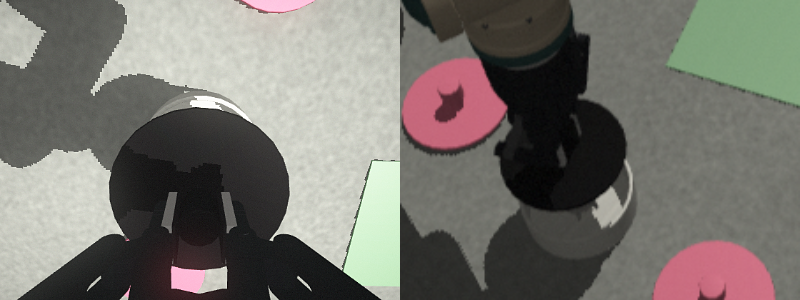

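Call:
step_arm(
  steps=[
    {"dx": -16,"dy": 40,"dz": 0,"spin": 0,"gripper": 10},
    {"dx": -32,"dy": 82,"dz": 0,"spin": 0,"gripper": 10},
    {"dx": -48,"dy": 124,"dz": 0,"spin": 0,"gripper": 10},
    {"dx": -64,"dy": 166,"dz": 0,"spin": 0,"gripper": 10},
    {"dx": -80,"dy": 208,"dz": 0,"spin": 0,"gripper": 10},
    {"dx": -94,"dy": 242,"dz": 0,"spin": 0,"gripper": 10},
    {"dx": -104,"dy": 267,"dz": 10,"spin": 0,"gripper": 10},
    {"dx": -104,"dy": 267,"dz": 40,"spin": 0,"gripper": 10},
    {"dx": -104,"dy": 267,"dz": 70,"spin": 0,"gripper": 10},
    {"dx": -104,"dy": 267,"dz": 85,"spin": 0,"gripper": 10},
    {"dx": -104,"dy": 267,"dz": 90,"spin": 0,"gripper": 10},
    {"dx": -104,"dy": 267,"dz": 90,"spin": 0,"gripper": 10},
  ],
)

```text
t: 5.5
tcp_pos: [0.5818, -0.0057, 0.0296]
tool_rot: [-0.0, -0.063, 0.998, 0.0]
ft_force: [0.1, 0.4, -1.1]
opening: 0.0228
```

```bash
python3 -c "
from h import *
go([.582,-.0055,.018],7.2)
cv2.imwrite('pics/w5.png',np.hstack([cv2.resize(env.camera('wrist')[:,:,::-1],(400,300)),cv2.resize(env.camera('scene')[150:320,180:407,::-1],(400,300))]))
"
```

```text
t 5.5 tcp [ 0.5818 -0.0057  0.0296] yaw 7.17 tilt z [-9.e-04  2.e-04 -1.e+00] open 0.022752429602784726 f [ 0.11  0.39 -1.12]
  d [-0.3  0.2 11.6] spin -0.03
```

View pics/w5.png

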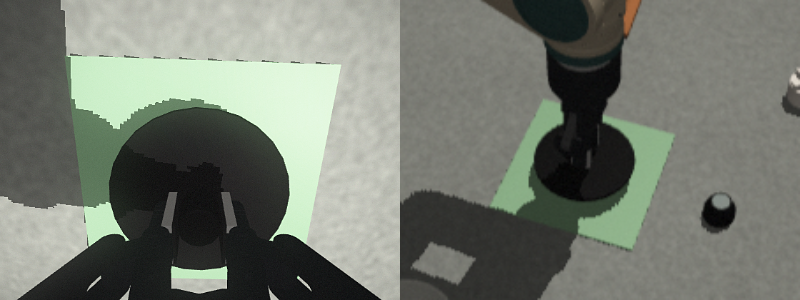

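The lid is level above the middle of the mat. I'll lower it slowly.

Call:
step_arm(
  steps=[
    {"dx": 0,"dy": 0,"dz": 3,"spin": 0,"gripper": 10},
    {"dx": 0,"dy": 0,"dz": 6,"spin": 0,"gripper": 10},
    {"dx": 0,"dy": 0,"dz": 8,"spin": 0,"gripper": 10},
    {"dx": 0,"dy": 0,"dz": 10,"spin": 0,"gripper": 10},
    {"dx": 0,"dy": 0,"dz": 10,"spin": 0,"gripper": 10},
  ],
)

```text
t: 6.1
tcp_pos: [0.5817, -0.0055, 0.0195]
tool_rot: [-0.0, -0.063, 0.998, 0.0]
ft_force: [1.1, -0.5, -0.7]
opening: 0.0225
```

Call:
step_arm(
  steps=[
    {"dx": 0,"dy": 0,"dz": 1,"spin": 0,"gripper": 10},
    {"dx": 0,"dy": 0,"dz": 2,"spin": 0,"gripper": 10},
    {"dx": 0,"dy": 0,"dz": 2.5,"spin": 0,"gripper": 10},
    {"dx": 0,"dy": 0,"dz": 2.5,"spin": 0,"gripper": 10},
  ],
)

```text
t: 6.5
tcp_pos: [0.5819, -0.0055, 0.0173]
tool_rot: [-0.0, -0.063, 0.998, 0.0]
ft_force: [-0.3, 0.6, -1.1]
opening: 0.0227
```

Call:
step_arm(
  steps=[
    {"dx": 0,"dy": 0,"dz": 1,"spin": 0,"gripper": 10},
    {"dx": 0,"dy": 0,"dz": 1,"spin": 0,"gripper": 10},
    {"dx": 0,"dy": 0,"dz": 1,"spin": 0,"gripper": 10},
  ],
)

```text
t: 6.8
tcp_pos: [0.582, -0.0055, 0.0169]
tool_rot: [0.0, -0.063, 0.998, 0.0]
ft_force: [-2.7, -0.0, 4.3]
opening: 0.0228
```

Contact is felt at +4 N. Letting go and rising.

Call:
step_arm(
  steps=[
    {"dx": 0,"dy": 0,"dz": 0,"spin": 0,"gripper": 26},
    {"dx": 0,"dy": 0,"dz": 0,"spin": 0,"gripper": 32},
    {"dx": 0,"dy": 0,"dz": 0,"spin": 0,"gripper": 60},
    {"dx": 0,"dy": 0,"dz": 0,"spin": 0,"gripper": 60},
    {"dx": 0,"dy": 0,"dz": -15,"spin": 0,"gripper": 60},
    {"dx": 0,"dy": 0,"dz": -45,"spin": 0,"gripper": 85},
    {"dx": 0,"dy": 0,"dz": -95,"spin": 0,"gripper": 85},
    {"dx": 0,"dy": 0,"dz": -145,"spin": 0,"gripper": 85},
    {"dx": 0,"dy": 0,"dz": -195,"spin": 0,"gripper": 85},
    {"dx": 0,"dy": 0,"dz": -225,"spin": 0,"gripper": 85},
    {"dx": 0,"dy": 0,"dz": -225,"spin": 0,"gripper": 85},
  ],
)

```text
t: 7.9
tcp_pos: [0.5836, -0.0057, 0.2492]
tool_rot: [0.006, -0.063, 0.998, -0.001]
ft_force: [-0.6, 0.0, -0.7]
opening: 0.0849
```

```bash
python3 -c "
from h import *
go([.50,.20,.24],7.2)
S=env.camera('scene')[:,:,::-1];T=env.camera('top')[:,:,::-1]
cv2.imwrite('pics/s6.png',S);cv2.imwrite('pics/t6.png',T)
cv2.imwrite('pics/c6.png',np.hstack([cv2.resize(T[190:290,350:460],(396,360),interpolation=2),cv2.resize(S[150:330,180:380],(400,360),interpolation=2)]))
"
```

```text
t 7.9 tcp [ 0.5836 -0.0057  0.2492] yaw 7.2 tilt z [ 1.200e-02 -8.000e-04 -9.999e-01] open 0.08489287368513396 f [-0.55  0.05 -0.67]
  d [ 57.3 214.5   8. ] spin -0.0
```

View pics/c6.png

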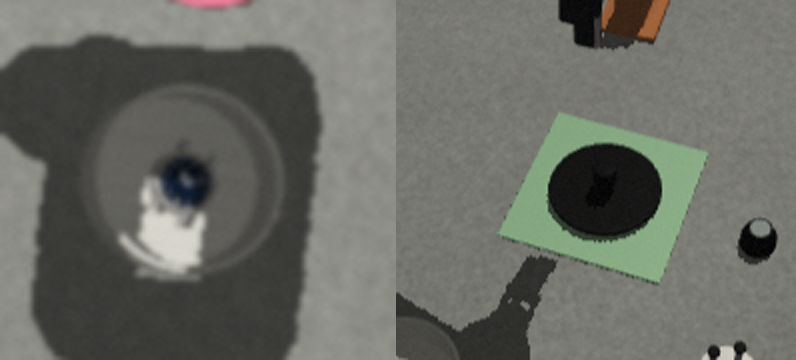

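Call:
step_arm(
  steps=[
    {"dx": 57,"dy": 270,"dz": 0,"spin": 0,"gripper": 85},
    {"dx": 57,"dy": 270,"dz": 0,"spin": 0,"gripper": 85},
    {"dx": 57,"dy": 270,"dz": 0,"spin": 0,"gripper": 85},
    {"dx": 57,"dy": 270,"dz": 0,"spin": 0,"gripper": 85},
    {"dx": 57,"dy": 270,"dz": 0,"spin": 0,"gripper": 85},
    {"dx": 57,"dy": 270,"dz": 0,"spin": 0,"gripper": 85},
    {"dx": 57,"dy": 270,"dz": 0,"spin": 0,"gripper": 85},
    {"dx": 57,"dy": 270,"dz": 0,"spin": 0,"gripper": 85},
    {"dx": 57,"dy": 270,"dz": 0,"spin": 0,"gripper": 85},
  ],
)

```text
t: 8.9
tcp_pos: [0.4917, 0.2541, 0.2406]
tool_rot: [-0.001, -0.062, 0.998, -0.0]
ft_force: [0.4, -0.2, -0.3]
opening: 0.0855
```

```bash
python3 -c "
from h import *
go([.50,.269,.20],7.2)
i=env.camera_info('wrist');im=env.camera('wrist')[:,:,::-1]
cv2.imwrite('pics/w7.png',im)
for z in(.056,.105,.142):print(proj(i,[.499,.269,z]))
np.save('w7.npy',np.c_[i['R'],i['t']])
"
```

```text
t 8.9 tcp [0.4917 0.2541 0.2406] yaw 7.13 tilt z [-1.3e-03 -8.0e-04 -1.0e+00] open 0.08547056468229637 f [ 0.42 -0.16 -0.26]
  d [-10.1  13.7  40.5] spin -0.07
[293.19635948 192.73910645]
[295.44457343 209.50332336]
[297.67906492 226.1652163 ]
```

View pics/w7.png

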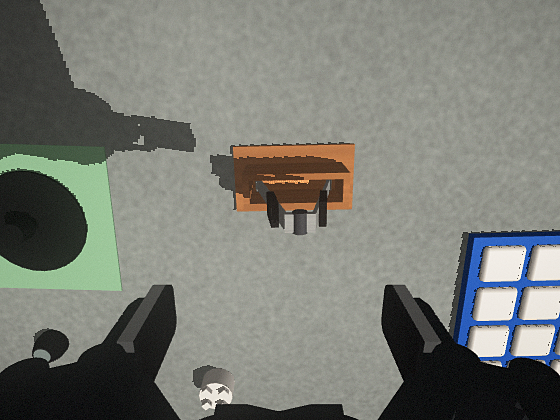

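```bash
python3 -c "
from h import *
im=cv2.imread('pics/w7.png');crop(im,225,135,365,245,5,'pics/w7c.png')"
```

```text
(no output)
```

View pics/w7c.png

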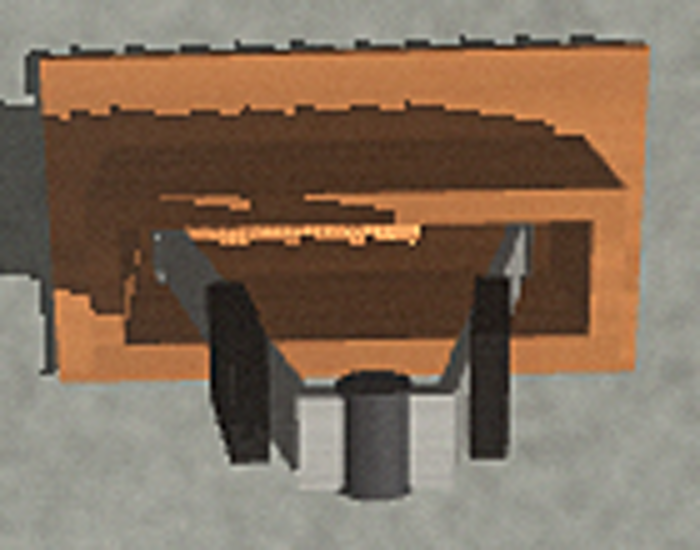

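```bash
python3 -c "
from h import *
i=env.camera_info('wrist')
q=lambda x,y:(225+x/5,135+y/5)
print('cyl',ray(i,q(375.5,437),.141), 'len',np.linalg.norm(ray(i,q(374,378),.141)-ray(i,q(377,497),.141)))
a,b=ray(i,q(230,463),.121),ray(i,q(508,459),.121);print('plates +x edge',a,b,np.linalg.norm(a-b),(a+b)/2, np.degrees(np.arctan2(-(b-a)[0],(b-a)[1])))
# block rim top z .056 outer, slot
for n,p in dict(tr=(625,187),br=(635,370),bl=(60,382)).items():print(n,ray(i,q(*p),.056 if n=='tr' else .056))
s=[ray(i,q(*p),.056) for p in((128,342),(588,332),(590,222))];print(np.array(s).round(4),np.linalg.norm(s[0]-s[1]),np.linalg.norm(s[2]-s[1]),'slot c',(s[0]+s[2])/2, np.degrees(np.arctan2(-(s[1]-s[0])[0],(s[1]-s[0])[1])))
f=[ray(i,q(*p),.006) for p in((40,58),(648,43))];print(np.linalg.norm(f[1]-f[0]),np.degrees(np.arctan2(-(f[1]-f[0])[0],(f[1]-f[0])[1])))
"
```

```text
cyl [0.49665461 0.27031632 0.141     ] len 0.01788309782887161
plates +x edge [0.51087591 0.2509689  0.121     ] [0.50495508 0.29308148 0.121     ] 0.04252676217768059 [0.5079155  0.27202519 0.121     ] 8.00304764535389
tr [0.47393606 0.31749233 0.056     ]
br [0.5081719 0.3258757 0.056    ]
bl [0.52391897 0.21893682 0.056     ]
[[0.5145 0.2309 0.056 ]
 [0.5019 0.3158 0.056 ]
 [0.4811 0.3124 0.056 ]] 0.08584411487528816 0.02104574463382295 slot c [0.49780932 0.27161079 0.056     ] 8.418121299085476
0.12425237822931151 8.506958153847883
```

```bash
python3 -c "
from h import *
go([.4975,.271,.083],8.4)"
```

```text
t 8.95 tcp [0.4919 0.254  0.2408] yaw 7.1 tilt z [-8.e-04 -5.e-04 -1.e+00] open 0.08464474527990974 f [ 0.45 -0.43  0.63]
  d [ -7.8  16.2 157.8] spin -1.3
```

Call:
step_arm(
  steps=[
    {"dx": -8,"dy": 16,"dz": 0,"spin": -1.3,"gripper": 85},
    {"dx": -8,"dy": 16,"dz": 40,"spin": -1.3,"gripper": 85},
    {"dx": -8,"dy": 16,"dz": 80,"spin": -1.3,"gripper": 85},
    {"dx": -8,"dy": 16,"dz": 115,"spin": -1.3,"gripper": 85},
    {"dx": -8,"dy": 16,"dz": 140,"spin": -1.3,"gripper": 85},
    {"dx": -8,"dy": 16,"dz": 157,"spin": -1.3,"gripper": 80},
    {"dx": -8,"dy": 16,"dz": 158,"spin": -1.3,"gripper": 70},
    {"dx": -8,"dy": 16,"dz": 158,"spin": -1.3,"gripper": 60},
    {"dx": -8,"dy": 16,"dz": 158,"spin": -1.3,"gripper": 55},
  ],
)

```text
t: 9.85
tcp_pos: [0.4985, 0.272, 0.085]
tool_rot: [0.001, -0.074, 0.997, 0.0]
ft_force: [-0.5, 0.4, -0.2]
opening: 0.0549
```

```bash
python3 -c "
from h import *
go([.4975,.271,.083],8.4)
cv2.imwrite('pics/w8.png',np.hstack([cv2.resize(env.camera('wrist')[:,:,::-1],(400,300)),cv2.resize(env.camera('scene')[80:190,250:397,::-1],(400,300))]))
"
```

```text
t 9.85 tcp [0.4985 0.272  0.085 ] yaw 8.45 tilt z [ 0.0023  0.0011 -1.    ] open 0.054934426457893544 f [-0.49  0.43 -0.19]
  d [ 1.1 -0.8  2. ] spin 0.05
```

View pics/w8.png

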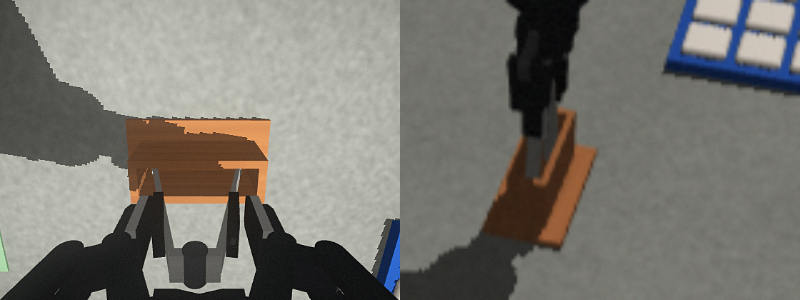

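Both finger plates are between the pads and centred. I'll squeeze partway.

Call:
step_arm(
  steps=[
    {"dx": 0,"dy": 0,"dz": 0,"spin": 0,"gripper": 48},
    {"dx": 0,"dy": 0,"dz": 0,"spin": 0,"gripper": 45},
    {"dx": 0,"dy": 0,"dz": 0,"spin": 0,"gripper": 42},
    {"dx": 0,"dy": 0,"dz": 0,"spin": 0,"gripper": 42},
    {"dx": 0,"dy": 0,"dz": 0,"spin": 0,"gripper": 42},
  ],
)

```text
t: 10.45
tcp_pos: [0.4984, 0.273, 0.0855]
tool_rot: [0.002, -0.074, 0.997, 0.001]
ft_force: [-0.3, 1.1, 7.2]
opening: 0.0424
```

```bash
python3 -c "
from h import *
go([.4975,.271,.083],8.4)
cv2.imwrite('pics/w9.png',np.hstack([cv2.resize(env.camera('wrist')[:,:,::-1],(400,300)),cv2.resize(env.camera('scene')[80:190,250:397,::-1],(400,300))]))
"
```

```text
t 10.45 tcp [0.4984 0.273  0.0855] yaw 8.51 tilt z [ 0.0033  0.0025 -1.    ] open 0.042406304244111126 f [-0.31  1.13  7.19]
  d [ 1.2 -1.9  2.5] spin 0.11
```

View pics/w9.png

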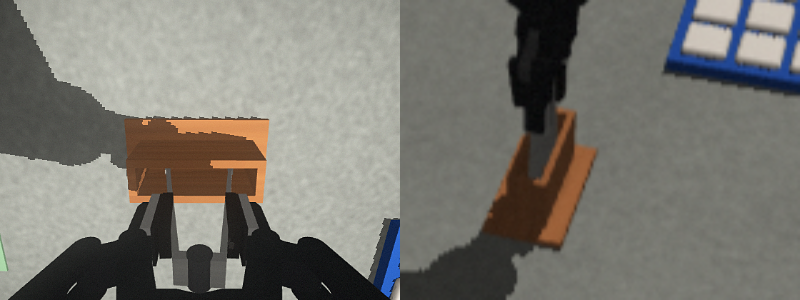

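Call:
step_arm(
  steps=[
    {"dx": 0,"dy": 0,"dz": -8,"spin": 0,"gripper": 42},
    {"dx": 0,"dy": 0,"dz": -20,"spin": 0,"gripper": 42},
    {"dx": 0,"dy": 0,"dz": -40,"spin": 0,"gripper": 42},
    {"dx": 0,"dy": 0,"dz": -65,"spin": 0,"gripper": 42},
    {"dx": 0,"dy": 0,"dz": -95,"spin": 0,"gripper": 42},
    {"dx": 0,"dy": 0,"dz": -120,"spin": 0,"gripper": 42},
    {"dx": 0,"dy": 0,"dz": -140,"spin": 0,"gripper": 42},
    {"dx": 0,"dy": 0,"dz": -150,"spin": 0,"gripper": 42},
    {"dx": 0,"dy": 0,"dz": -150,"spin": 0,"gripper": 42},
    {"dx": 0,"dy": 0,"dz": -150,"spin": 0,"gripper": 42},
  ],
)

```text
t: 11.55
tcp_pos: [0.4972, 0.2719, 0.2323]
tool_rot: [-0.001, -0.074, 0.997, -0.0]
ft_force: [1.1, -0.5, -0.9]
opening: 0.0422
```

```bash
python3 -c "
from h import *
go([.512,-.2825,.235],8.4)
im=env.camera('wrist')[:,:,::-1]
cv2.imwrite('pics/w10.png',im)
S=env.camera('scene')[:,:,::-1]
cv2.imwrite('pics/s10.png',cv2.resize(S[20:190,200:430],(690,510)))
"
```

```text
t 11.55 tcp [0.4972 0.2719 0.2323] yaw 8.49 tilt z [-1.4e-03 -7.0e-04 -1.0e+00] open 0.0422228241024987 f [ 1.14 -0.52 -0.91]
  d [  67.2 -550.5   -2.3] spin 0.09
```

View pics/w10.png

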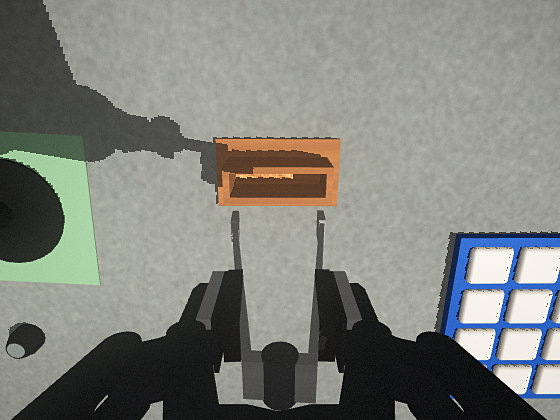

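View pics/s10.png

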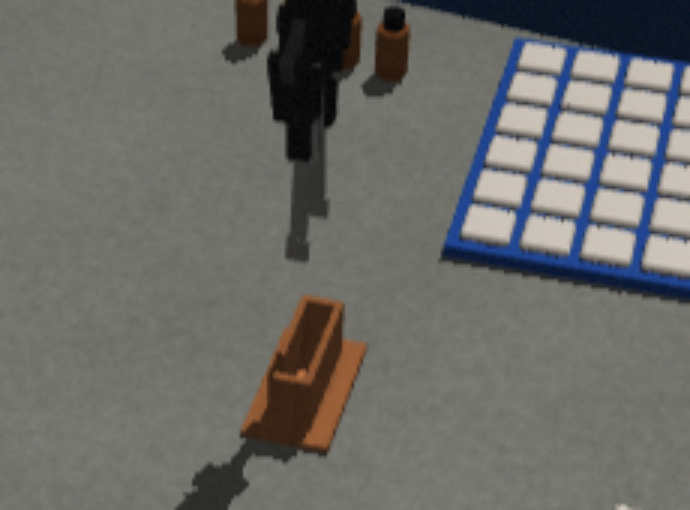

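Call:
step_arm(
  steps=[
    {"dx": 67,"dy": -550,"dz": -10,"spin": 0,"gripper": 42},
    {"dx": 67,"dy": -550,"dz": -10,"spin": 0,"gripper": 42},
    {"dx": 67,"dy": -550,"dz": -10,"spin": 0,"gripper": 42},
    {"dx": 67,"dy": -550,"dz": -10,"spin": 0,"gripper": 42},
    {"dx": 67,"dy": -550,"dz": -10,"spin": 0,"gripper": 42},
    {"dx": 67,"dy": -550,"dz": -10,"spin": 0,"gripper": 42},
    {"dx": 67,"dy": -550,"dz": -10,"spin": 0,"gripper": 42},
    {"dx": 67,"dy": -550,"dz": -10,"spin": 0,"gripper": 42},
    {"dx": 67,"dy": -550,"dz": -10,"spin": 0,"gripper": 42},
    {"dx": 67,"dy": -550,"dz": -10,"spin": 0,"gripper": 42},
    {"dx": 67,"dy": -550,"dz": -10,"spin": 0,"gripper": 42},
    {"dx": 67,"dy": -550,"dz": -10,"spin": 0,"gripper": 42},
  ],
)

```text
t: 12.85
tcp_pos: [0.511, -0.2866, 0.241]
tool_rot: [-0.002, -0.071, 0.997, 0.0]
ft_force: [-0.1, 0.6, -1.2]
opening: 0.0421
```

Call:
step_arm(
  steps=[
    {"dx": 0,"dy": 0,"dz": 0,"spin": 0,"gripper": 42},
    {"dx": 0,"dy": 0,"dz": 0,"spin": 0,"gripper": 42},
  ],
)

```text
t: 13.05
tcp_pos: [0.5125, -0.2808, 0.2426]
tool_rot: [-0.0, -0.074, 0.997, 0.001]
ft_force: [0.9, -0.0, -0.8]
opening: 0.0424
```

```bash
python3 -c "
from h import *
go([.512,-.2825,.235],8.4)
i=env.camera_info('wrist');im=env.camera('wrist')[:,:,::-1]
cv2.imwrite('pics/w11.png',im)
print(proj(i,[.512,-.2825,.031]))
"
```

```text
t 13.05 tcp [ 0.5125 -0.2808  0.2426] yaw 8.54 tilt z [-0.001   0.0012 -1.    ] open 0.04236934333653801 f [ 0.86 -0.01 -0.81]
  d [ 0.7 -1.6  7.6] spin 0.14
[276.19907676 175.49977989]
```

View pics/w11.png

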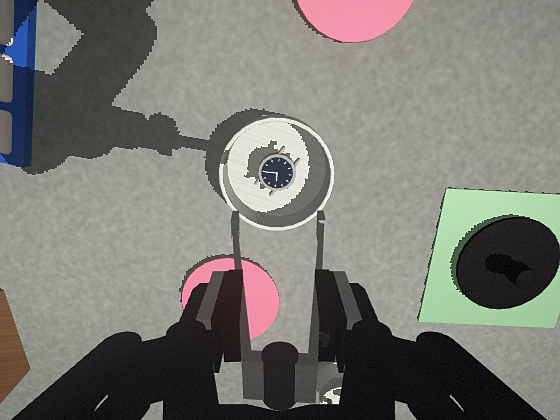

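```bash
python3 -c "
from h import *
im=cv2.imread('pics/w11.png');crop(im,210,110,345,230,5,'pics/w11c.png')
i=env.camera_info('wrist')
T=np.array([.5125,-.2808,.2426]);tz=.2426-.0795
a,b=ray(i,(235.5,211),tz),ray(i,(321,211),tz);print(a,b,(a+b)/2,np.linalg.norm(a-b))
for z in (.163,.18): print(proj(i,[.5125,-.2808,z]))
"
```

```text
[ 0.50841339 -0.30833011  0.1631    ] [ 0.50027106 -0.25433561  0.1631    ] [ 0.50434222 -0.28133286  0.1631    ] 0.05460497439000889
[277.18482864 222.89022601]
[277.09203892 232.8196885 ]
```

View pics/w11c.png

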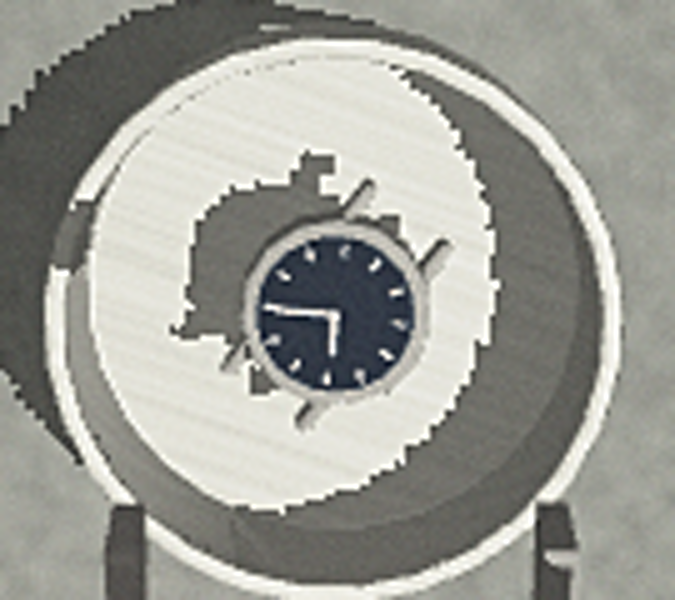

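```bash
python3 -c "
from h import *
i=env.camera_info('wrist')
q=lambda x,y:(210+x/5,110+y/5)
c=ray(i,q(338,311),.031);print('c',c)
L=[ray(i,q(*p),.025) for p in((362,190),(440,250),(233,358),(307,415))]
u=(L[0]+L[1])/2;l=(L[2]+L[3])/2;d=u-l
print('lug mid',(u+l)/2,np.linalg.norm(d),'ydir yaw of x axis:',np.degrees(np.arctan2(d[1],d[0])))
for a,b in((0,2),(1,3)):
  e=L[a]-L[b];print(np.degrees(np.arctan2(e[1],e[0])))
e=[ray(i,q(*p),.028) for p in((243,311),(431,311),(338,219),(338,405))];print((e[0]+e[1])/2,np.linalg.norm(e[0]-e[1]),(e[2]+e[3])/2,np.linalg.norm(e[2]-e[3]))
# dish rim
R=[ray(i,q(*p),.040) for p in((45,320),(620,320),(338,40),(338,598))]
print('rim',(R[0]+R[1])/2,(R[2]+R[3])/2,np.linalg.norm(R[0]-R[1]),np.linalg.norm(R[2]-R[3]))
"
```

```text
c [ 0.50888553 -0.28136672  0.031     ]
lug mid [ 0.50904334 -0.28201997  0.025     ] 0.04281854152386083 ydir yaw of x axis: 150.81518881086643
151.10153098206519
150.53191800321576
[ 0.50958393 -0.28146935  0.028     ] 0.03729761600804875 [ 0.51006688 -0.28119621  0.028     ] 0.037622156600050666
rim [ 0.50877811 -0.28243136  0.04      ] [ 0.51116206 -0.28100503  0.04      ] 0.11041722361946181 0.10959440348460286
```

Call:
step_arm(
  steps=[
    {"dx": 2,"dy": -1,"dz": 0,"spin": 8,"gripper": 43.5},
    {"dx": 2,"dy": -1,"dz": 0,"spin": 16,"gripper": 43.5},
    {"dx": 2,"dy": -1,"dz": 10,"spin": 24,"gripper": 43.5},
    {"dx": 2,"dy": -1,"dz": 30,"spin": 32,"gripper": 43.5},
    {"dx": 2,"dy": -1,"dz": 60,"spin": 37.7,"gripper": 43.5},
    {"dx": 2,"dy": -1,"dz": 85,"spin": 37.7,"gripper": 43.5},
    {"dx": 2,"dy": -1,"dz": 85,"spin": 37.7,"gripper": 43.5},
    {"dx": 2,"dy": -1,"dz": 85,"spin": 37.7,"gripper": 43.5},
  ],
)

```text
t: 13.9
tcp_pos: [0.511, -0.2821, 0.1592]
tool_rot: [0.0, 0.251, 0.968, 0.0]
ft_force: [0.2, 0.1, -0.1]
opening: 0.0436
```

```bash
python3 -c "
from h import *
go([.5095,-.2815,.094],-29.2)
i=env.camera_info('wrist');im=env.camera('wrist')[:,:,::-1]
cv2.imwrite('pics/w12.png',im)
crop(im,200,90,350,230,5,'pics/w12c.png')
print(env.sense()['joint_pos'])
"
```

```text
t 13.9 tcp [ 0.511  -0.2821  0.1592] yaw -29.1 tilt z [ 3.e-04 -0.e+00 -1.e+00] open 0.04363444189059588 f [ 0.18  0.09 -0.1 ]
  d [ 1.6 -0.2 65.2] spin 0.1
[-5.68108429e-01  2.47974420e-01  1.32607973e+00  1.30954962e-04
  1.56508600e+00 -1.63065503e+00]
```

View pics/w12c.png

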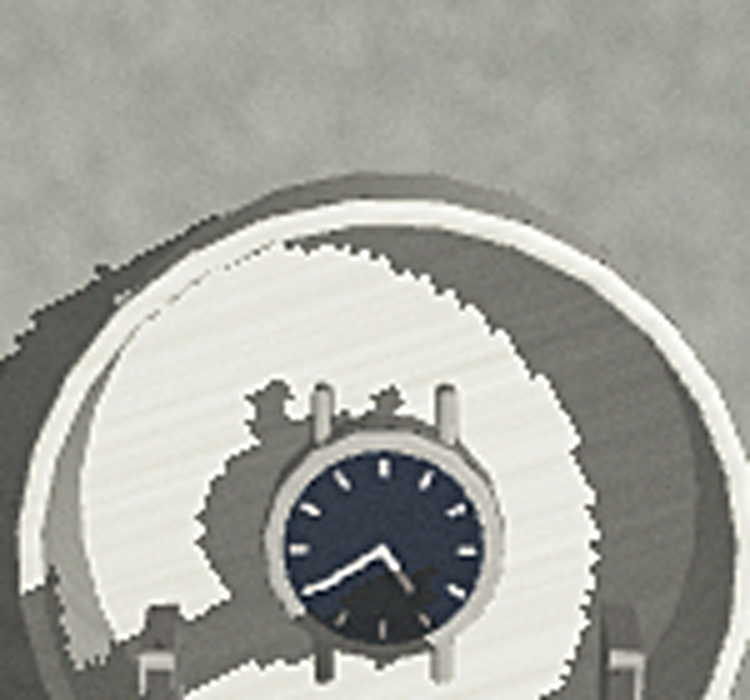

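```bash
python3 -c "
from h import *
i=env.camera_info('wrist')
q=lambda x,y:(200+x/5,90+y/5)
print('watch',ray(i,q(383,545),.031))
e=[ray(i,q(*p),.028) for p in((267,545),(501,545))];print((e[0]+e[1])/2,np.linalg.norm(e[0]-e[1]))
tz=.1592-.0795
a,b=ray(i,q(180,605),tz),ray(i,q(603,605),tz);print('jaws',(a+b)/2,np.linalg.norm(a-b))
"
```

```text
watch [ 0.50981999 -0.28281593  0.031     ]
[ 0.5106903  -0.28314339  0.028     ] 0.03654469090411473
jaws [ 0.50445966 -0.27827081  0.0797    ] 0.05419249382807519
```

Call:
step_arm(
  steps=[
    {"dx": 0.5,"dy": -1,"dz": 5,"spin": 0,"gripper": 43.5},
    {"dx": 0.5,"dy": -1,"dz": 20,"spin": 0,"gripper": 43.5},
    {"dx": 0.5,"dy": -1,"dz": 35,"spin": 0,"gripper": 43.5},
    {"dx": 0.5,"dy": -1,"dz": 48,"spin": 0,"gripper": 43.5},
    {"dx": 0.5,"dy": -1,"dz": 58,"spin": 0,"gripper": 43.5},
    {"dx": 0.5,"dy": -1,"dz": 63,"spin": 0,"gripper": 43.5},
    {"dx": 0.5,"dy": -1,"dz": 65,"spin": 0,"gripper": 43.5},
    {"dx": 0.5,"dy": -1,"dz": 65,"spin": 0,"gripper": 43.5},
  ],
)

```text
t: 14.75
tcp_pos: [0.5098, -0.2838, 0.0934]
tool_rot: [0.0, 0.252, 0.968, 0.0]
ft_force: [-0.1, -0.1, -1.0]
opening: 0.0436
```

```bash
python3 -c "
from h import *
go([.510,-.283,.094],-29.2)
i=env.camera_info('wrist');im=env.camera('wrist')[:,:,::-1]
cv2.imwrite('pics/w13.png',im)
crop(im,180,150,380,290,4,'pics/w13c.png')
S=env.camera('scene')[:,:,::-1]
cv2.imwrite('pics/s13.png',cv2.resize(S[270:400,80:253],(692,520)))
"
```

```text
t 14.75 tcp [ 0.5098 -0.2838  0.0934] yaw -29.21 tilt z [ 2.e-04  0.e+00 -1.e+00] open 0.04364019606679728 f [-0.13 -0.09 -0.97]
  d [ 0.2  0.8 -0.6] spin -0.01
```

View pics/w13c.png

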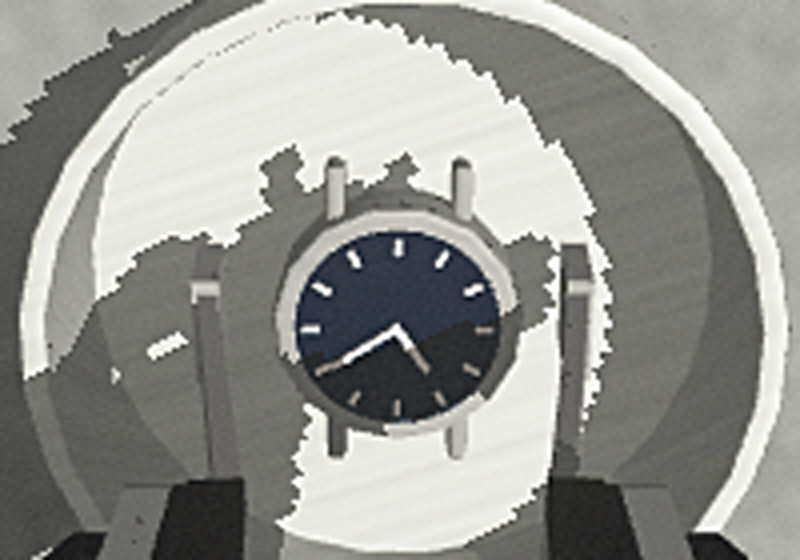

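View pics/s13.png

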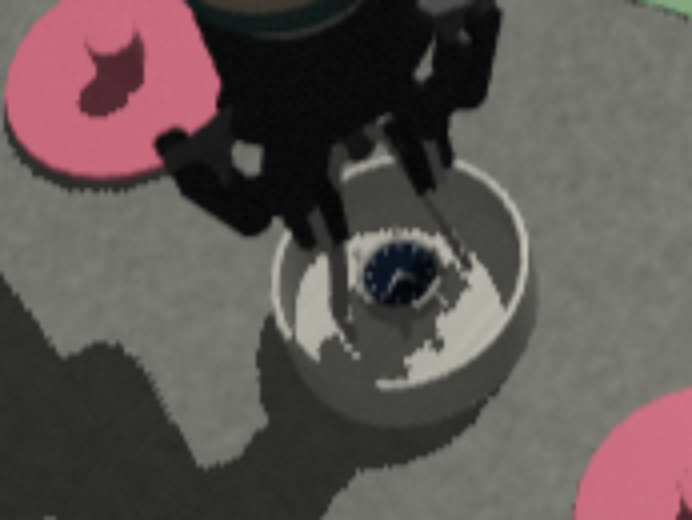

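Call:
step_arm(
  steps=[
    {"dx": 0,"dy": 1,"dz": 0,"spin": 0,"gripper": 43},
    {"dx": 0,"dy": 1,"dz": 0,"spin": 0,"gripper": 41},
    {"dx": 0,"dy": 1,"dz": 0,"spin": 0,"gripper": 40},
    {"dx": 0,"dy": 1,"dz": 0,"spin": 0,"gripper": 39},
    {"dx": 0,"dy": 1,"dz": 0,"spin": 0,"gripper": 38},
    {"dx": 0,"dy": 1,"dz": 0,"spin": 0,"gripper": 36},
    {"dx": 0,"dy": 1,"dz": 0,"spin": 0,"gripper": 30},
    {"dx": 0,"dy": 1,"dz": 0,"spin": 0,"gripper": 30},
    {"dx": 0,"dy": 1,"dz": 0,"spin": 0,"gripper": 30},
  ],
  newtons=50,
)

```text
t: 15.75
tcp_pos: [0.5103, -0.2829, 0.0935]
tool_rot: [0.0, 0.252, 0.968, -0.0]
ft_force: [-0.5, 0.4, -0.5]
opening: 0.0374
```

```bash
python3 -c "
from h import *
go([.510,-.283,.094],-29.2)
im=env.camera('wrist')[:,:,::-1]
crop(im,180,150,380,290,4,'pics/w14c.png')
"
```

```text
t 15.75 tcp [ 0.5103 -0.2829  0.0935] yaw -29.21 tilt z [ 2.e-04 -1.e-04 -1.e+00] open 0.03741325465234327 f [-0.52  0.42 -0.5 ]
  d [ 0.2 -0.2 -0.5] spin -0.01
```

View pics/w14c.png

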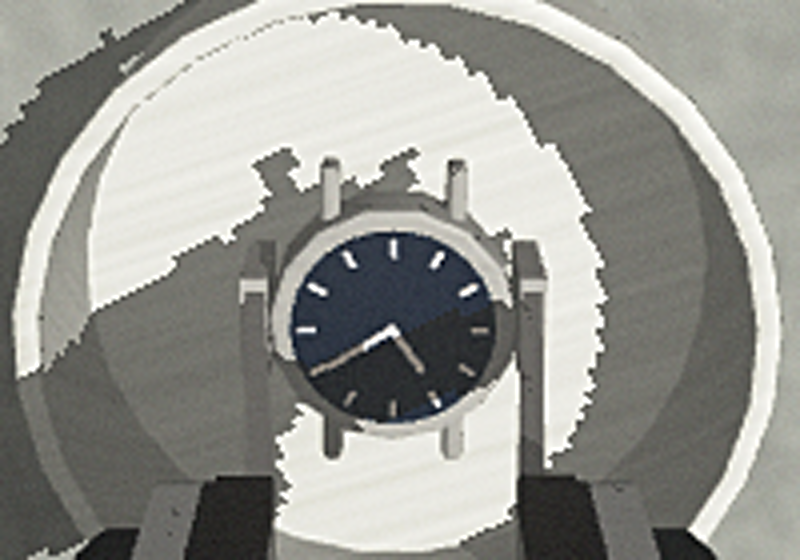

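Call:
step_arm(
  steps=[
    {"dx": 0,"dy": 0,"dz": -3,"spin": 0,"gripper": 30},
    {"dx": 0,"dy": 0,"dz": -10,"spin": 0,"gripper": 30},
    {"dx": 0,"dy": 0,"dz": -22,"spin": 0,"gripper": 30},
    {"dx": 0,"dy": 0,"dz": -38,"spin": 0,"gripper": 30},
    {"dx": 0,"dy": 0,"dz": -58,"spin": 0,"gripper": 30},
    {"dx": 0,"dy": 0,"dz": -80,"spin": 0,"gripper": 30},
    {"dx": 0,"dy": 0,"dz": -105,"spin": 0,"gripper": 30},
    {"dx": 0,"dy": 0,"dz": -125,"spin": 0,"gripper": 30},
    {"dx": 0,"dy": 0,"dz": -137,"spin": 0,"gripper": 30},
    {"dx": 0,"dy": 0,"dz": -140,"spin": 0,"gripper": 30},
    {"dx": 0,"dy": 0,"dz": -140,"spin": 0,"gripper": 30},
    {"dx": 0,"dy": 0,"dz": -140,"spin": 0,"gripper": 30},
  ],
)

```text
t: 17.0
tcp_pos: [0.5099, -0.2826, 0.232]
tool_rot: [-0.001, 0.252, 0.968, 0.0]
ft_force: [0.5, -0.0, -1.7]
opening: 0.0372
```

```bash
python3 -c "
from h import *
go([.510,-.283,.234],-29.2)
im=env.camera('wrist')[:,:,::-1]
crop(im,180,150,380,290,4,'pics/w15c.png')
S=env.camera('scene')[:,:,::-1]
cv2.imwrite('pics/s15.png',S)
go([.510,-.283,.234],-29.2)
"
```

```text
t 17.0 tcp [ 0.5099 -0.2826  0.232 ] yaw -29.21 tilt z [-0.0018  0.0013 -1.    ] open 0.037189616016267586 f [ 0.54 -0.04 -1.66]
  d [-0.3 -0.3 -2. ] spin -0.01
t 17.1 tcp [ 0.5099 -0.2826  0.232 ] yaw -29.21 tilt z [-0.0019  0.0013 -1.    ] open 0.036959544182677384 f [ 0.47  0.19 -1.52]
  d [-0.3 -0.2 -2. ] spin -0.01
```

View pics/w15c.png

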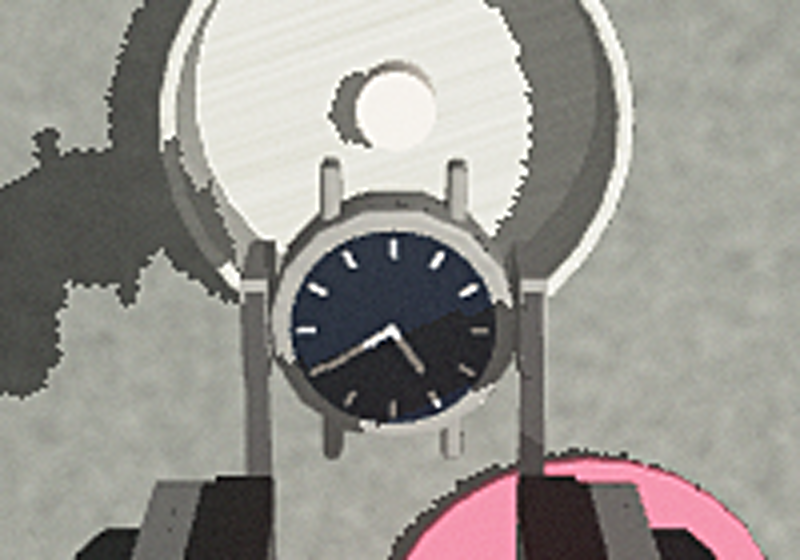

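View pics/s15.png

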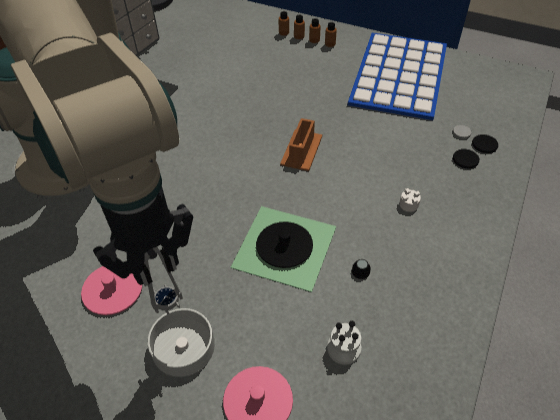

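The watch is held between both jaws, about 0.16 m up, and the dish is empty. The lid is on the mat and the bystanders are in place. I'll let it settle, check once more and hand in.

Call:
step_arm(
  steps=[
    {"dx": 0,"dy": 0,"dz": 0,"spin": 0,"gripper": 30},
    {"dx": 0,"dy": 0,"dz": 0,"spin": 0,"gripper": 30},
    {"dx": 0,"dy": 0,"dz": 0,"spin": 0,"gripper": 30},
    {"dx": 0,"dy": 0,"dz": 0,"spin": 0,"gripper": 30},
    {"dx": 0,"dy": 0,"dz": 0,"spin": 0,"gripper": 30},
  ],
)

```text
t: 17.6
tcp_pos: [0.5102, -0.2828, 0.2333]
tool_rot: [0.0, 0.252, 0.968, 0.0]
ft_force: [0.5, 1.2, -1.6]
opening: 0.0372
```

```bash
python3 -c "
from h import *
go([.510,-.283,.234],-29.2)
a=cv2.imread('pics/w15c.png')
crop(env.camera('wrist')[:,:,::-1],180,150,380,290,4,'pics/w16c.png')
b=cv2.imread('pics/w16c.png');print('watch region diff',cv2.absdiff(a,b)[220:430,280:510].mean())
print(env.close_job())
"
```

```text
t 17.6 tcp [ 0.5102 -0.2828  0.2333] yaw -29.21 tilt z [ 1.e-04  1.e-04 -1.e+00] open 0.03720335768949075 f [ 0.47  1.18 -1.56]
  d [ 0.1 -0.2 -0.7] spin -0.01
watch region diff 4.97175983436853
the job is handed in; nothing more can be done
None
```

View pics/w16c.png

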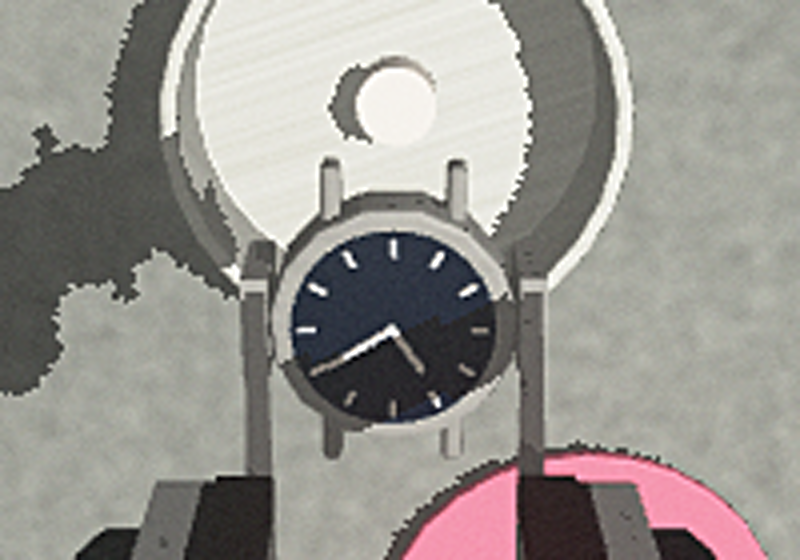

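The job was handed in at t = 17.6 s with the watch held in the tongs; no verdict was reported.

- **Lid:** I set the black lid down at the middle of the mat, with contact at about 4 N, and released it. The last scene picture showed it lying flat there, with the bystanders where they started.
- **Watch:** I took the tongs from the block, closed both jaws on the watch's smooth flanks and lifted it out. From the height of the lift it is about 0.165 m above the bench; I did not measure that directly.
- **Grip:** the gripper stopped at an opening of 37.2 mm, close to the 38 mm given for gripping the watch, with a commanded force of 50 N. The pictures just before and just after the 0.5 s wait at the end show the watch in the same place between the jaws. An automatic comparison gave a mean difference of 5 grey levels over the watch, which I put down to shadow and noise.

The contact forces at the jaws could not be measured. One move was refused for incomplete rows and had no effect. No check failed, but camera estimates of the lid and watch positions differed by 1–4 mm.

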